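# Switch on and zero the kitchen scale under a cup

### The job

A cup is standing on the kitchen scale, ready for weighing. With closed fingertips, gently press the long bar-shaped key at the left of the scale's front edge well down to switch the scale on and let it come back up, then press the round key at the right in the same way to zero it, and take the hand away. Leave the square key between them unpressed, do not touch the cup, do not shift or lift the scale, and leave everything else standing where it is.

Things in the scene. Friction and masses are not known exactly. Their poses are not given: they have to be found in the camera images.
- scale: Loose white kitchen scale, 190 mm deep (its x), 210 wide (its y), 22 high, about 0.9 kg. Origin under its centre, on the worktop; x from front edge (towards the robot within 25 deg) to back, y to its left. Grey keys 66 mm in front of the centre: bar y=+62 mm, square y=0, round y=-62 mm, 8 mm proud of the white top. Behind: dark display, then round steel plate, 112 mm wide, 26 mm high, centre x=+36 mm.
- power_key_top (a point): Point at the centre of the top face of the bar-shaped key when that key is up, 30 mm above the worktop; the point belongs to the scale's body and does not go down with the key. The key is 14 mm deep and 40 mm wide along the scale's y. This is the switch-on key.
- power_key (a joint): The bar-shaped key (switch on), the left one. Its joint reads 0 when up and grows to 0.006 m as it is pressed straight down; a spring brings it back up. It gives from about 1 N, is fully down at about 7 N, registers from 3 mm down and is released below 1 mm.
- zero_key_top (a point): Point at the centre of the top face of the round key when that key is up, 30 mm above the worktop; the point belongs to the scale's body and does not go down with the key. The key is 27 mm in diameter. This is the zero key.
- zero_key (a joint): The round key (zero), the right one. Its joint reads 0 when up and grows to 0.006 m as it is pressed straight down; a spring brings it back up. It gives from about 1 N, is fully down at about 7 N, registers from 3 mm down and is released below 1 mm.
- unit_key (a joint): The square key, 24 mm by 24 mm, in the middle between the other two, of the same height; it must not be pressed. Its joint reads 0 when up and grows to 0.006 m as it is pressed straight down; a spring brings it back up. It gives from about 1 N, is fully down at about 7 N, registers from 3 mm down and is released below 1 mm.
- cup: White coffee cup, 49 mm tall, 60 mm across, with a handle, standing empty and loose on the steel plate, its rim 75 mm above the worktop. Origin on the plate, at the middle of cup and handle together (the bowl's centre lies 11 mm from it along the cup's y); z up.
- glass: Bystander: small clear drinking glass, 48 mm wide, 61 mm tall, standing left of the scale. Origin under its centre.
- spoon: Bystander: steel teaspoon, 130 mm long, lying right of the scale. Origin under its centre.
- mill: Bystander: dark wooden salt mill, 58 mm wide, 140 mm tall, to one side of the scale. Origin under its centre.
- spice: Bystander: spice jar with a red cap, 45 mm wide, 106 mm tall, to one side of the scale. Origin under its centre.
- canister: Bystander: white canister with a wooden knobbed lid, 70 mm wide, 85 mm tall, to one side of the scale. Origin under its centre.
- glass_b: Bystander: second small clear drinking glass, 48 mm wide, 61 mm tall, to one side of the scale. Origin under its centre.

How it is judged:
On the way, in this order (a step that is already met when the one before it is completed fails the run):
1. the bar-shaped key is pressed at least 3 mm down by the fingers while the round key is up (value of joint power_key above 0.003 m and value of joint zero_key below 0.001 m and contact force between the fingers and scale above 0.5 N), for 0.05 s.
2. the bar-shaped key is up again, the round key not yet pressed (value of joint each of power_key, zero_key below 0.001 m), for 0.05 s.
3. the round key is pressed at least 3 mm down by the fingers while the bar-shaped key is up (value of joint zero_key above 0.003 m and value of joint power_key below 0.001 m and contact force between the fingers and scale above 0.5 N), for 0.05 s.
At the end, for the whole second after the job is handed in: After both presses in order, all three keys are up (within 1 mm), the scale lies within 15 mm of where it started, the cup stands upright on its plate within 20 mm of where it was, both at rest, and every bystander is within 15 mm of where it was (all of step 2 and value of joint unit_key below 0.001 m and distance of each of scale, glass, spoon, mill, spice, canister, glass_b from where it was at the start of the episode below 0.015 m and angle between scale's own z axis and vertical below 0.05 rad and z of cup in the frame of scale between 0.021 and 0.031 m and distance of cup from where it was at the start of the episode below 0.02 m and angle between cup's own z axis and vertical below 0.1 rad and linear speed of each of cup, scale below 0.02 m/s); the robot touches nothing.
It fails at once if the square key is pressed (more than 2 mm down) (value of joint unit_key above 0.002 m).
It fails at once if the scale is pressed harder than 25 N (contact force between any of the arm, the fingers and scale above 25 N).
It fails at once if the cup is touched, lifted or tipped (contact force between any of the fingers, the arm and cup above 0.3 N or z of cup in the frame of scale above 0.034 m or angle between cup's own z axis and vertical above 0.2 rad).
It fails at once if the scale is lifted, tipped or shifted more than 15 mm (height (world z) of scale above 0.006 m or angle between scale's own z axis and vertical above 0.08 rad or distance of scale from where it was at the start of the episode above 0.015 m).
It fails at once if a bystander is shifted more than 15 mm (distance of any of glass, spoon, mill, spice, canister, glass_b from where it was at the start of the episode above 0.015 m).
It also fails if it takes over 48 s, if anything falls off the work surface, if the arm or the gripper's body presses on something with over 40 N, if the wrist force passes 120 N, or if a joint passes its speed limit or range.

### The arm

A 7-joint arm with a two-finger parallel gripper is mounted at the origin on a cart in front of the work surface, level with it; the furniture and walls round the work are solid. World frame = base frame: x ahead of the robot, y to its left, z up, the work surface at z = 0. Lengths are in m, angles in rad, forces in N, time in s.
With the tool pointing down it reaches from about 0.4 to 0.9 m from the base axis. Payload 5.6 kg.
Tool frame: the origin (TCP) lies midway between the tips of the shut fingers; the grasp point (between the pads) lies 19 mm behind it; z points along the fingers, y is the line along which they close (so a half turn about z gives the same grasp; the last joint's range is limited). The gripper opens to 92 mm and grips with 3 to 60 N. Pads are 20 mm wide; open, the fingers measure 128 mm over their backs; the gripper's body (75 mm by 189 mm) begins 69 mm behind the grasp point.
Start: joints at [1.115, 0.468, -0.012, 1.603, 0.006, 1.071, -0.056], TCP at [0.261, -0.595, 0.215] pointing down, gripper open.
Joint ranges: [-2.53, 2.53], [-0.31, 2.02], [-1.57, 1.55], [0.28, 2.44], [-1.29, 4.43], [0.15, 1.84], [-2.92, 2.92]. Speed limits (rad/s): [2.57, 2.57, 3.14, 3.14, 3.14, 3.14, 3.14].

### API

Orientations are given as a 3x3 rotation matrix whose columns are the frame's x, y, z axes.
In Python, from station import env, effector, solver, viewer, workorder, search_frame, tip_of gives the robot as it stands. Calls block until the motion is done:
- env.reach(position, orientation): joint-space move of the TCP to a pose.
- env.movel(position, frame=None, rate=0.15): straight line of the TCP; frame=None keeps the orientation; rate is the mean speed in m/s.
- env.goto_joints(angles): joint-space move.
- effector.release() and effector.grasp(squeeze=None): open the fingers fully, or close them until they stop; squeeze is the grip in N (None keeps the last).
- env.pause(seconds).
- solver.inverse_kinematics(position, orientation): joint angles nearest the present ones, or None.
- env.sense(): the state.
- viewer.read_camera(name): name is "scene" or "top" or "wrist"; returns (picture, depth): 400x640x3 uint8, red, green, blue; 400x640 float32, m along the optical axis (not along the pixel's ray), 0 where there is no reading.
- viewer.camera_info(name): a dict with "intrinsics" (3x3 intrinsics, pixels), "dist_coeffs" ([k1, k2, p1, p2, k3] as OpenCV has them; the pictures are not rectified), "eye" and "rotation" of the camera in the world; the wrist camera has in their place "T_tool_cam" (4x4, takes a point from camera to tool coordinates, whose origin is the TCP and whose axes are the flange's). Camera axes: x right, y up, looking along -z (the intrinsics and any distortion apply to the point x, -y, -z); pixel columns grow to the right and rows downward; lengths in m; the calibration is good to about 2 mm. A picture is of the moment at which its call begins: read the wrist's pose just before it. camera_info takes no time and is no camera call.
A pose or a line that the arm cannot do raises env.PlanningError and nothing moves.
- workorder.finish_job(): hands the job in; it is judged then, once.
Trained networks look in the newest picture that a camera, given by its name, has taken for a name from the list of things; names that differ only in an ending like _2 or _b are one class to them, and where a whole thing is asked for, a point or a joint stands for the part that bears it (a point fixed in the world has none). Each returns a list of dicts, best first, with "score" (0 to 1); they miss things now and then, are a little off and sometimes report something else, mostly with a low value. They report only what shows in the picture. A call takes as long as a camera call.
- search_frame(camera, name): "at" ([x, y, z] in m, in world coordinates, good to about 4 mm: the middle of the surface that is visible of it).
- tip_of(camera, name): "at" ([x, y, z] in m, in world coordinates, good to about 4 mm: a listed point, or the origin of a listed thing).
The state is a dict: "t": time; "joint_positions": joint angles; "joint_velocities": joint speeds; "tau": joint torques, N m; "ee_pos": TCP position; "tcp_rot": TCP orientation; "wrist_force": force on the tool from outside, world axes, zero at the start; "moment": the same for the moment, N m; "gripper_width": finger opening in m; "grasp_force": force on a finger pad.
Only numpy, scipy, OpenCV 4.12 (cv2) and the standard library are available. Lean on these libraries where they do the work, as an engineer would, in place of code of your own. Each camera call takes 0.05 s, during which the arm holds its last target. There are 200 camera calls.

## Working session

There is one attempt and no reset: what is moved stays moved. The work goes in short steps, each a Python script; the robot and the scene stay as the last script left them, time stands still between calls to the robot, and variables do not carry over. Pictures are saved under pics/ and viewed, at most 10 in all, crops included, and the job is handed in when it is done.

```bash
mkdir -p pics; ls
python3 - <<'E'
from station import env, viewer, search_frame, tip_of
import cv2,numpy as np
for c in ("top","scene"):
    p,d=viewer.read_camera(c); cv2.imwrite(f"pics/{c}1.png",p[:,:,::-1])
    for n in ("power_key_top","zero_key_top","scale","cup","glass","spoon","mill","spice","canister"):
        print(c,n,[(np.round(r["at"],3).tolist(),round(r["score"],2)) for r in tip_of(c,n)][:3])
s=env.sense(); print(s["t"],s["ee_pos"],s["tcp_rot"],s["wrist_force"])
E
```

```text
pics
top power_key_top [([0.548, 0.045, 0.032], 0.95)]
top zero_key_top [([0.495, -0.066, 0.029], 0.97), ([0.481, -0.359, 0.0], 0.67)]
top scale [([0.581, -0.042, -0.001], 0.66)]
top cup [([0.62, -0.047, 0.027], 0.69)]
top glass [([0.472, 0.375, 0.002], 0.81)]
top spoon [([0.539, -0.169, 0.004], 0.58), ([0.471, 0.375, 0.002], 0.46)]
top mill []
top spice [([0.479, -0.36, -0.004], 0.78)]
top canister [([0.617, -0.348, 0.0], 0.7)]
scene power_key_top [([0.542, 0.044, 0.031], 0.84)]
scene zero_key_top [([0.497, -0.074, 0.027], 0.78), ([0.616, -0.349, 0.003], 0.28)]
scene scale [([0.581, -0.043, 0.0], 0.83)]
scene cup []
scene glass [([0.47, 0.371, -0.0], 0.86), ([0.651, 0.1, -0.0], 0.71)]
scene spoon [([0.536, -0.169, -0.003], 0.53)]
scene mill [([0.606, 0.354, -0.002], 0.95)]
scene spice [([0.476, -0.361, 0.002], 0.8)]
scene canister [([0.614, -0.348, -0.001], 0.7)]
1.0 [ 0.26071319 -0.59541824  0.21459999] [[ 9.16032944e-01  4.01103033e-01 -4.87564305e-05]
 [ 4.01103031e-01 -9.16032945e-01 -3.56089227e-05]
 [-5.89453435e-05  1.30625942e-05 -9.99999998e-01]] [-0.12662303 -0.07201759 -0.35374641]
```

View pics/top1.png

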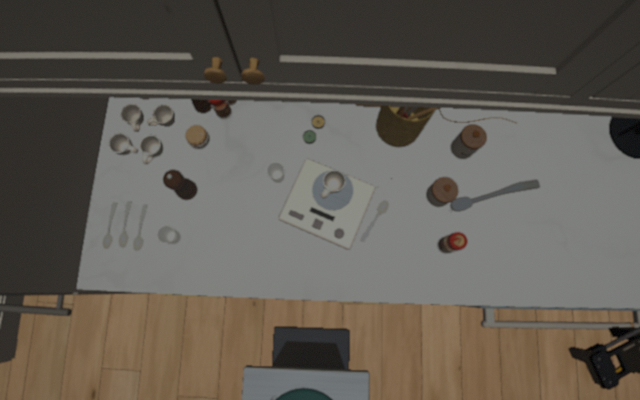

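View pics/scene1.png

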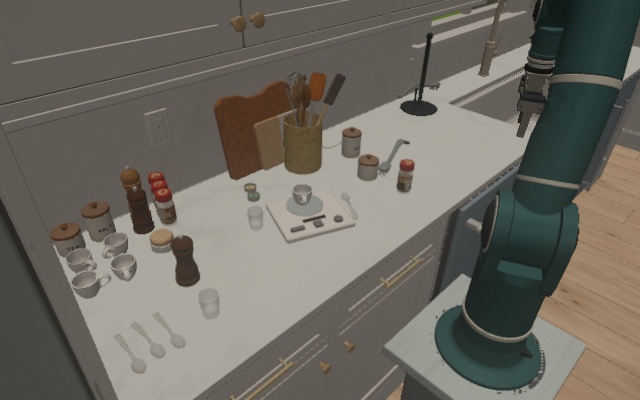

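The networks agree with the pictures. In the top view the bar is at (296,215), the square at (318,224), the round key at (339,233) and the cup at (333,182). The scale is yawed about -24°. Next I'll close the fingers, hover over the keys and refine from close by.

```bash
cat > h.py <<'E'
from station import *
import numpy as np, cv2
def rot(yaw):
    c,s=np.cos(yaw),np.sin(yaw); return np.array([[c,s,0],[s,-c,0],[0,0,-1.]])
def st():
    s=env.sense(); return round(s["t"],2),np.round(s["ee_pos"],4).tolist(),np.round(s["wrist_force"],2).tolist()
E
python3 - <<'E'
from h import *
effector.grasp(5)
p=env.sense()["ee_pos"]; env.movel([p[0],p[1],0.27]); 
env.reach([0.45,0.0,0.25],rot(np.radians(-24.5)))
print(st(),env.sense()["gripper_width"])
p,d=viewer.read_camera("wrist"); cv2.imwrite("pics/w1.png",p[:,:,::-1])
for n in ("power_key_top","zero_key_top","scale","cup"):
    print(n,[(np.round(r["at"],4).tolist(),round(r["score"],2)) for r in tip_of("wrist",n)][:2], [(np.round(r["at"],4).tolist(),round(r["score"],2)) for r in search_frame("wrist",n)][:2])
print(np.round(viewer.camera_info("wrist")["T_tool_cam"],3))
E
```

```text
(5.09, [0.4502, -0.0007, 0.2499], [-0.34, 0.61, -0.51]) 0.0005961314450705166
power_key_top [([0.5436, 0.048, 0.0271], 0.56)] [([0.5521, -0.024, 0.0187], 0.76)]
zero_key_top [([0.4983, -0.0753, 0.0314], 0.94)] [([0.5591, -0.0266, 0.0195], 0.97)]
scale [([0.5847, -0.0383, -0.0001], 0.72)] [([0.5597, -0.0249, 0.0209], 0.72)]
cup [([0.6185, -0.0481, 0.0269], 0.71)] [([0.5974, -0.039, 0.0704], 0.64)]
[[-0.001  0.96   0.281  0.078]
 [ 1.     0.001  0.001  0.001]
 [ 0.     0.281 -0.96  -0.169]
 [ 0.     0.     0.     1.   ]]
```

View pics/w1.png

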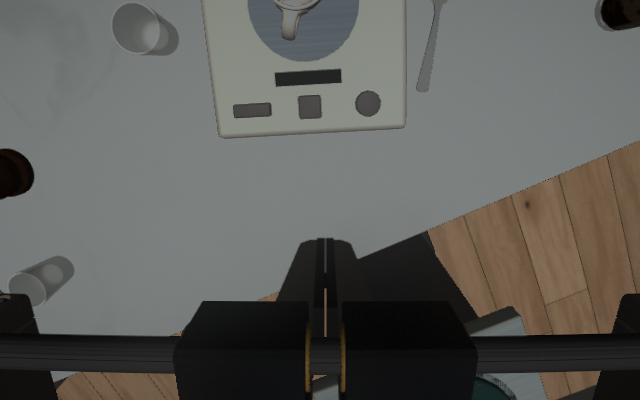

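The wrist view shows the bar at (252,110), the square at (310,107) and the round key at (368,104). The cup handle points forward but stays behind the display. I'll project these pixels onto z=0.03 myself.

Run:
```python
from h import *
s=env.sense(); i=viewer.camera_info("wrist"); K=np.array(i["intrinsics"],float); D=np.array(i["dist_coeffs"],float)
Tt=np.eye(4); Tt[:3,:3]=s["tcp_rot"]; Tt[:3,3]=s["ee_pos"]; T=Tt@np.array(i["T_tool_cam"])
p,d=viewer.read_camera("wrist")
g=p.mean(2); roi=np.zeros_like(g,np.uint8); roi[92:126,225:390]=1
m=((g<130)&(roi>0)).astype(np.uint8)
n,l,stt,c=cv2.connectedComponentsWithStats(m)
P=[]
for k in range(1,n):
    if stt[k,4]<150: continue
    u=cv2.undistortPoints(c[k].reshape(1,1,2),K,D)[0,0]
    r=T[:3,:3]@np.array([u[0],-u[1],-1]); q=T[:3,3]+r*(0.03-T[2,3])/r[2]
    dd=d[int(c[k][1]),int(c[k][0])]; w=T[:3,3]+r*dd
    P.append(q); print(c[k].round(1),stt[k].tolist(),q.round(4),"depth pt",w.round(4))
P=sorted(P,key=lambda q:-q[1]); v=P[0]-P[-1]; print("dist",np.linalg.norm(v),"yaw deg",np.degrees(np.arctan2(-v[0],v[1])))
```

```text
[368.1 103.3] [355, 92, 27, 25, 547] [ 0.4956 -0.072   0.03  ] depth pt [ 0.4956 -0.072   0.03  ]
[310.  106.1] [298, 94, 25, 25, 584] [ 0.5184 -0.015   0.03  ] depth pt [ 0.5184 -0.015   0.0297]
[252.6 109.5] [233, 102, 40, 16, 558] [0.5407 0.0418 0.03  ] depth pt [0.5407 0.0419 0.0293]
dist 0.12231737038150597 yaw deg -21.63250262467017
```

Distance (122 mm against 124) and height check out; the yaw is -21.6°. Now press the bar key, guided by force.

```bash
cat >> h.py <<'E'
def press(x,y,R,stop=6.5,zmin=0.0245):
    env.reach([x,y,0.12],R); env.movel([x,y,0.045],R,rate=0.06); env.pause(0.4)
    f0=env.sense()["wrist_force"].copy(); z=0.036; print("base",st())
    while True:
        env.movel([x,y,z],R,rate=0.02); env.pause(0.1)
        s=env.sense(); f=s["wrist_force"]-f0
        print(round(z,4),np.round(s["ee_pos"],4),np.round(f,2))
        if f[2]>stop or np.hypot(f[0],f[1])>6 or z<=zmin: break
        z-=0.001
    env.pause(0.1); env.movel([x,y,0.045],R,rate=0.03); env.movel([x,y,0.12],R,rate=0.1); print(st())
E
python3 - <<'E'
from h import *
press(0.542,0.0422,rot(np.radians(-21.6)))
viewer.read_camera("wrist"); print([(np.round(r["at"],4).tolist(),round(r["score"],2)) for n in ("power_key_top","zero_key_top") for r in tip_of("wrist",n)])
p,d=viewer.read_camera("wrist"); cv2.imwrite("pics/w2.png",p[:,:,::-1])
E
```

```text
base (8.09, [0.542, 0.0422, 0.0451], [-0.53, 0.14, -0.15])
0.036 [0.5421 0.0422 0.036 ] [-0.36 -0.67  0.41]
0.035 [0.542  0.0422 0.035 ] [ 0.18 -0.04  0.19]
0.034 [0.542  0.0422 0.034 ] [1.13 1.02 0.32]
0.033 [0.542  0.0422 0.033 ] [ 0.94  0.11 -0.37]
0.032 [0.542  0.0422 0.032 ] [ 0.31 -0.32 -0.65]
0.031 [0.542  0.0422 0.031 ] [ 0.13 -0.44 -0.05]
0.03 [0.5422 0.0423 0.0301] [0.46 0.36 1.75]
0.029 [0.5422 0.0423 0.0291] [ 0.62 -0.61  2.81]
0.028 [0.5422 0.0422 0.0281] [ 1.12 -0.44  3.51]
0.027 [0.5422 0.0422 0.0271] [ 1.33 -0.11  4.65]
0.026 [0.5422 0.0422 0.0261] [ 0.17 -0.11  5.33]
0.025 [0.5422 0.0422 0.0252] [-0.36  0.03  6.42]
0.024 [0.5422 0.0423 0.0244] [-0.18  0.25  7.07]
(14.84, [0.5415, 0.042, 0.1195], [-0.25, 0.86, 1.01])
[([0.4748, 0.3746, 0.0016], 0.71), ([0.4975, -0.0741, 0.0278], 0.85), ([0.534, -0.1686, 0.0015], 0.58)]
```

View pics/w2.png

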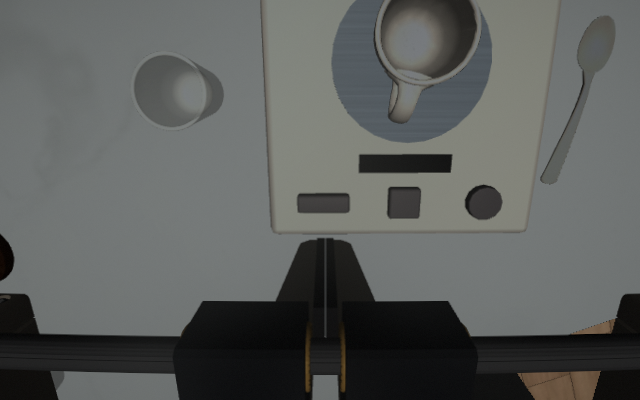

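The bar key went down about 5.5 mm at 7 N and is up again. It shows at (323,203), with the square at (404,202) and the round key at (484,202). The scale and cup haven't moved, so the round key is next.

Run:
```python
from h import *
R=rot(np.radians(-21.6))
press(0.4965,-0.0727,R)
env.movel([0.45,-0.07,0.25],R)
p,d=viewer.read_camera("wrist"); cv2.imwrite("pics/w3.png",p[:,:,::-1]); print(st())
```

```text
base (17.4, [0.4965, -0.0727, 0.0451], [0.54, 0.01, 0.62])
0.036 [ 0.4966 -0.0727  0.0361] [-1.13  0.16  0.06]
0.035 [ 0.4965 -0.0727  0.035 ] [-0.28 -0.94  0.13]
0.034 [ 0.4965 -0.0727  0.034 ] [-0.24 -0.33 -0.5 ]
0.033 [ 0.4965 -0.0727  0.033 ] [-0.55 -0.01 -0.78]
0.032 [ 0.4965 -0.0727  0.032 ] [-0.3  -0.22 -0.37]
0.031 [ 0.4965 -0.0727  0.031 ] [ 0.09 -0.51 -1.  ]
0.03 [ 0.4967 -0.0727  0.0301] [ 0.03 -0.22  1.19]
0.029 [ 0.4967 -0.0727  0.0291] [-0.16  0.52  0.92]
0.028 [ 0.4967 -0.0727  0.0281] [-1.32 -0.43  3.43]
0.027 [ 0.4967 -0.0727  0.0271] [ 0.27 -1.05  3.54]
0.026 [ 0.4967 -0.0727  0.0261] [-0.48 -0.24  5.29]
0.025 [ 0.4966 -0.0727  0.0252] [-0.1  -0.36  5.34]
0.024 [ 0.4967 -0.0727  0.0243] [-1.07  0.16  7.06]
(24.15, [0.496, -0.0727, 0.1195], [-0.87, 0.57, -0.36])
(25.27, [0.4496, -0.0699, 0.2491], [-0.31, -0.07, 0.07])
```

View pics/w3.png

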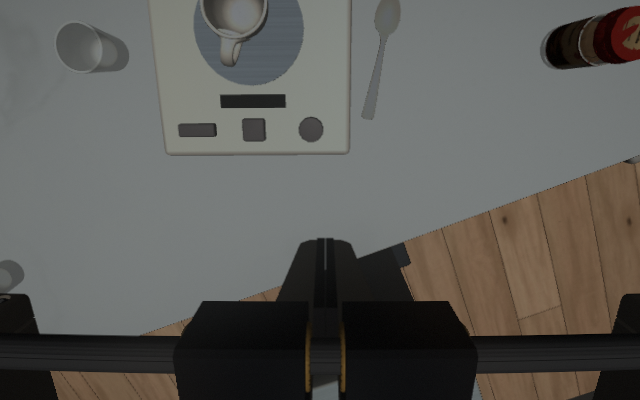

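Bar (197,130), square (254,129) and round key (311,129) are all up, everything stands where it was, and the hand is clear.

```bash
python3 -c "
from station import *
print(workorder.finish_job())"
```

```text
the job is handed in; nothing more can be done
None
```

I pressed the bar key and then the round key about 5.5 mm down at roughly 7 N. Both came back up, the square key and cup were left untouched, nothing visibly moved, and the job is handed in (no verdict was returned).

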